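# Line up the sculptor's turntable

### The arm

A 7-joint arm with a two-finger parallel gripper is mounted at the origin on the work surface. World frame = base frame: x ahead of the robot, y to its left, z up, the work surface at z = 0. Lengths are in m, angles in rad, forces in N, time in s.
With the tool pointing down it reaches from about 0.4 to 0.85 m from the base axis. Payload 6.9 kg.
Tool frame: the origin (TCP) lies midway between the tips of the shut fingers; the grasp point (between the pads) lies behind it (ctrl.pinch_z is the z of the grasp point in the tool frame, in m); z points along the fingers, y is the line along which they close (so a half turn about z gives the same grasp; the last joint's range is limited). The gripper opens to 85 mm and grips with 20 to 120 N. Pads are 22 mm wide; open, the fingers measure 114 mm over their backs; the gripper's body (76 mm by 85 mm) begins 54 mm behind the grasp point. The pads swing forward as they close: fully open they stand 13 mm farther back than shut.
Start: joints at [-1.119, 0.507, -0.238, 1.5, 0.126, 1.149, -0.155], TCP at [0.212, 0.588, 0.231] pointing down, gripper open.
Joint ranges: [-3.08, 3.08], [-0.24, 2.05], [-1.43, 1.35], [0, 2.5], [-1.52, 4.66], [0.17, 1.96], [-2.89, 2.89]. Speed limits (rad/s): [2.39, 2.39, 3.14, 3.14, 3.14, 3.14, 3.14].

### API

Orientations are given as a unit quaternion [w, x, y, z].
In Python, from station import ctrl, get_state, vision, ticket, models gives the robot as it stands. Calls block until the motion is done:
- ctrl.movep(position, orientation): joint-space move of the TCP to a pose.
- ctrl.movel(position, frame=None, max_speed=0.15): straight line of the TCP; frame=None keeps the orientation; max_speed is the mean speed in m/s.
- ctrl.set_joints(angles): joint-space move.
- ctrl.ungrasp() and ctrl.close_gripper(force=None): open the fingers fully, or close them until they stop; force is the grip in N (None keeps the last).
- ctrl.pause(seconds).
- ctrl.ik(position, orientation): joint angles nearest the present ones, or None.
- get_state(): the state.
- vision.grab_frame(name): name is "scene" or "top" or "wrist"; returns (picture, depth): 384x512x3 uint8, blue, green, red; 384x512 float32, m along the optical axis (not along the pixel's ray), 0 where there is no reading.
- vision.camera_info(name): a dict with "mtx" (3x3 intrinsics, pixels), "R" (3x3) and "t" (3): a world point X has camera coordinates R X + t; the wrist camera has in their place "hand_eye" (4x4, takes a point from camera to tool coordinates, whose origin is the TCP and whose axes are the flange's). Camera axes: x right, y down, z forward; pixel columns grow to the right and rows downward; lengths in m; the calibration is good to about 2 mm. A picture is of the moment at which its call begins: read the wrist's pose just before it. camera_info takes no time and is no camera call.
A pose or a line that the arm cannot do raises ctrl.Unreachable and nothing moves.
- ticket.close_job(): hands the job in; it is judged then, once.
Trained networks look in the newest picture that a camera, given by its name, has taken for a name from the list of things; names that differ only in an ending like _2 or _b are one class to them, and where a whole thing is asked for, a point or a joint stands for the part that bears it (a point fixed in the world has none). Each returns a list of dicts, best first, with "p" (0 to 1); they miss things now and then, are a little off and sometimes report something else, mostly with a low value. They report only what shows in the picture. A call takes as long as a camera call. They do not tell look-alikes from the thing itself.
- models.recognise(camera, target): "point" ([column, row] in pixels, amid what is visible of it).
- models.masks_of(camera, target): "mask" (384x512 bool, what is visible of it) and "point" ([column, row] in pixels, amid what is visible of it).
The state is a dict: "time": time; "qpos": joint angles; "qd": joint speeds; "tau": joint torques, N m; "tcp_pos": TCP position; "eef_rot": TCP orientation; "contact_force": force on the tool from outside, world axes, zero at the start; "wrist_torque": the same for the moment, N m; "width": finger opening in m; "gripper_force": force on a finger pad.
Only numpy, scipy, OpenCV 4.12 (cv2) and the standard library are available. Lean on these libraries where they do the work, as an engineer would, in place of code of your own. Each camera call takes 0.05 s, during which the arm holds its last target. There are 200 camera calls.

### The job

Set the modelling turntable: push its steel pegs round with the fingertips, gripping nothing, until the pointed index mark on the wheel lines up with the one long line of the scale on the base. Turn it slowly and gently, so that the clay figure keeps standing in the middle of the wheel, do not touch the figure, and leave everything else on the table where it stands. Finish with the fingers clear of everything.

Things in the scene. Friction and masses are not known exactly. Their poses are not given: they have to be found in the camera images.
- wheel (a joint): Turning angle (rad) of the turntable's wheel, a wooden disc 232 mm in diameter, top 42 mm above the table. 0 (or any whole turns) when the index points exactly at the long line; grows counter-clockwise seen from above. Turns either way without stops (two turns), vertical axis. About 0.1 N m of bearing friction, no spring: stays where it is left.
- peg (a point): Half-way up one of six identical upright steel pegs that stand on the wheel and turn with it: 14 mm in diameter, 32 mm tall (tops 74 mm above the table), on a circle of radius 95 mm about the axis, 60 degrees apart. Seen from the index mark they lie at +/-30, +/-90 and +/-150 degrees; this point is the one at +30 (counter-clockwise).
- wheel_centre (a point): Point on the wheel's axis at the height of the wheel's top face. Its x axis points along the base's long scale line. The turntable does not shift on the table.
- index_tip (a point): Tip of the index mark, a flat black arrow lying radially on the wheel's top, 8 mm wide, pointing outward; the tip lies at the wheel's edge, 115 mm from the axis.
- target_line (a point): Where the index tip must come: 115 mm from the axis, at the height of the wheel's top, just inside the one long line of the scale (black, radial, 34 mm long, 6 mm wide). The scale is printed on the fixed white round base (310 mm diameter, 36 mm high) round the wheel; its other 23 lines are short (10 mm long, 3 mm wide), one every 15 degrees.
- figure: Clay figure of a man with a hat and a drum, 124 mm tall, at most 70 mm wide, about 0.3 kg, standing loose on the middle of the wheel and turning with it. Origin at the centre of its underside, z up. It must not be touched.
- paint_jar: Small closed paint jar, 48 mm diameter, 55 mm tall, loose on the table beside the turntable. Origin at the centre of its underside. Leave alone.
- clay_bird: Small clay bird, about 50 mm wide and 60 mm tall, loose on the table beside the turntable, on the other side from the jar. Origin at the centre of its underside. Leave alone.
- tool_mug: White mug of modelling tools, 76 mm diameter, 90 mm tall (tools up to 190 mm). Origin at the centre of its underside. Leave alone.
- water_bottle: Clear water bottle, 64 mm diameter, 200 mm tall. Origin at the centre of its underside. Leave alone.
- plate: White plate, 170 mm diameter, 18 mm high. Origin at the centre of its underside. Leave alone.
- flower_pot: Small blue pot with clay flowers, 60 mm diameter, 75 mm tall. Origin at the centre of its underside. Leave alone.
- clay_roller: Wooden clay roller, a rod 28 mm thick and 160 mm long, lying. Origin at the underside of its middle, x along it. Leave alone.
Things that resemble listed ones, but are neither listed nor needed, are in the scene too. There is more than one size of the figure; the one meant has the size given above.

How it is judged:
At the end, for the whole second after the job is handed in: The tip of the index mark is within 5 mm (2.5 degrees) of the long scale line and the wheel is at rest; the clay figure still stands upright on the wheel within 18 mm of its middle; the other things are within 20 mm (the roller 30 mm) of where they were (horizontal distance between index_tip and target_line below 0.005 m and velocity of joint wheel between -0.02 and 0.02 rad/s and horizontal distance between figure and wheel_centre below 0.018 m and angle between figure's own z axis and vertical below 0.1 rad and height (world z) of figure between 0.035 and 0.05 m and distance of each of paint_jar, clay_bird, tool_mug, water_bottle, plate, flower_pot from where it was at the start of the episode below 0.02 m and distance of clay_roller from where it was at the start of the episode below 0.03 m); the robot touches nothing.
It fails at once if the clay figure is touched by the robot (contact force between any of the fingers, the arm and figure above 0.5 N).
It fails at once if the clay figure is lifted, toppled or shifted from the middle of the wheel (over 25 mm) (height (world z) of figure above 0.06 m or angle between figure's own z axis and vertical above 0.35 rad or horizontal distance between figure and wheel_centre above 0.025 m).
It fails at once if a peg or the wheel is gripped or pressed harder than 30 N (contact force between the fingers and wheel above 30 N).
It fails at once if the wheel is spun faster than 2.5 rad/s (velocity of joint wheel above 2.5 rad/s or velocity of joint wheel below -2.5 rad/s).
It fails at once if another thing on the table is displaced (over 20 mm, the roller 30 mm) (distance of any of paint_jar, clay_bird, tool_mug, water_bottle, plate, flower_pot from where it was at the start of the episode above 0.02 m or distance of clay_roller from where it was at the start of the episode above 0.03 m).
It also fails if it takes over 51 s, if anything falls off the work surface, if the arm or the gripper's body presses on something with over 40 N, if the wrist force passes 120 N, or if a joint passes its speed limit or range.

## Working session

There is one attempt and no reset: what is moved stays moved. The work goes in short steps, each a Python script; the robot and the scene stay as the last script left them, time stands still between calls to the robot, and variables do not carry over. Pictures are saved under pics/ and viewed, at most 10 in all, crops included, and the job is handed in when it is done.

```bash
ls; mkdir -p pics
python3 - <<'E'
from station import ctrl,get_state,vision
import cv2,numpy as np
for n in("top","scene"):
    p,d=vision.grab_frame(n); cv2.imwrite(f"pics/{n}0.png",p); np.save(f"{n}d.npy",d)
    c=vision.camera_info(n); print(n,c)
s=get_state(); print(s["time"],s["tcp_pos"],s["eef_rot"],s["width"],ctrl.pinch_z)
E
```

```text
pics
top {'mtx': array([[496.41938962,   0.        , 257.12561624],
       [  0.        , 496.41938962, 185.78555202],
       [  0.        ,   0.        ,   1.        ]]), 'R': array([[ 0.01706004, -0.99977936, -0.01225504],
       [-0.99859465, -0.01642217, -0.0503889 ],
       [ 0.05017652,  0.01309745, -0.99865448]]), 't': array([-0.03332012,  0.56846893,  1.58678809])}
scene {'mtx': array([[484.85649293,   0.        , 257.6444581 ],
       [  0.        , 484.85649293, 192.35679667],
       [  0.        ,   0.        ,   1.        ]]), 'R': array([[ 0.45975679,  0.88778864,  0.0213312 ],
       [ 0.55973572, -0.27105338, -0.78308747],
       [-0.68943427,  0.37196962, -0.62154565]]), 't': array([-0.22436172, -0.29769298,  2.01671257])}
0.1 [0.21234069 0.58737793 0.23052776] [-1.17235024e-04  1.72510267e-01  9.85007422e-01 -7.56325192e-04] 0.08534984341172833 -0.0187
```

View pics/top0.png

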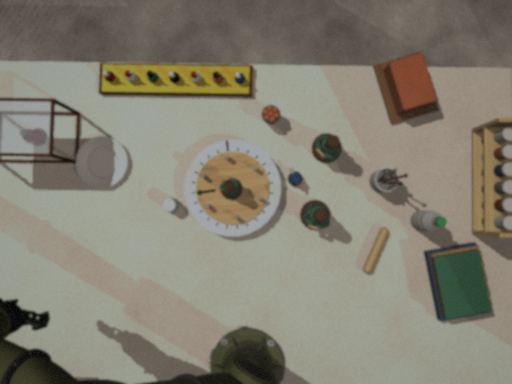

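View pics/scene0.png

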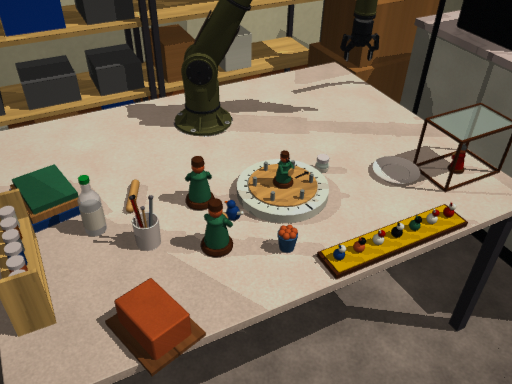

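The top view shows the turntable at about (233,188), the index near (205,191) and the long line near (227,145). I'll rectify the wheel plane to get exact values.

```bash
cat > h.py <<'E'
from station import ctrl,get_state,vision
import cv2,numpy as np
def proj(P,n="top"):
    c=vision.camera_info(n); q=np.asarray(P)@c["R"].T+c["t"]; q=q@c["mtx"].T; return q[...,:2]/q[...,2:]
def unproj(u,v,z,n="top"):
    c=vision.camera_info(n); r=c["R"].T@np.linalg.solve(c["mtx"],[u,v,1]); o=-c["R"].T@c["t"]; return o+r*(z-o[2])/r[2]
def rect(img,c,z,half=.17,N=580):
    # image: right=+x, up=+y
    g=(np.arange(N)+.5)/N*2*half-half
    X,Y=np.meshgrid(c[0]+g,c[1]-g); uv=proj(np.stack([X,Y,np.full_like(X,z)],-1)).astype(np.float32)
    return cv2.remap(img,uv[...,0],uv[...,1],cv2.INTER_CUBIC)
E
python3 - <<'E'
from h import *
img=cv2.imread("pics/top0.png"); c=unproj(233,188,.036)
print(c)
# fit base circle: white, low saturation edge vs table
best=None
from scipy.optimize import minimize
g=cv2.GaussianBlur(img,(0,0),.8).astype(float)
sat=g.max(2)-g.min(2)
def ring(c,r,z,f):
    a=np.linspace(0,2*np.pi,360); uv=proj(np.stack([c[0]+r*np.cos(a),c[1]+r*np.sin(a),0*a+z],-1)).astype(np.float32)
    return cv2.remap(f.astype(np.float32),uv[:,0].copy(),uv[:,1].copy(),1).ravel()
# wheel edge r=116 at z=.042: wood saturated inside, white outside
f=lambda p:-np.mean(ring(p,.111,.042,sat)-ring(p,.121,.042,sat))
r1=minimize(f,c[:2],method="Nelder-Mead",options=dict(initial_simplex=c[:2]+np.array([[0,0],[.01,0],[0,.01]])))
lum=g.mean(2)
f=lambda p:-np.mean(ring(p,.150,.036,-sat)-ring(p,.160,.036,-sat))
r2=minimize(f,c[:2],method="Nelder-Mead",options=dict(initial_simplex=c[:2]+np.array([[0,0],[.01,0],[0,.01]])))
print(r1.x,r1.fun,r2.x,r2.fun)
w=r1.x
im=rect(img,w,.042); cv2.circle(im,(290,290),int(.116/.34*580),(255,0,255),1);cv2.circle(im,(290,290),int(.155/.34*580),(255,0,255),1)
cv2.imwrite("pics/rect0.png",im)
a=np.radians(np.arange(0,360,.5))
def prof(rs,z):
    return np.mean([cv2.remap(lum.astype(np.float32),*[q.astype(np.float32) for q in proj(np.stack([w[0]+r*np.cos(a),w[1]+r*np.sin(a),0*a+z],-1)).T],1).ravel() for r in rs],0)
for nm,rs,z in(("long",np.arange(.122,.136,.002),.036),("idx",np.arange(.07,.112,.003),.042)):
    p=prof(rs,z);o=np.argsort(p)[:14];print(nm,[(np.degrees(a[i]).round(1),p[i].round()) for i in o],np.median(p))
for n,(u,v) in dict(jar=(168,205),bird=(295,179),pot=(271,115),fig2=(316,214),fig1=(326,147),mug=(384,180),plate=(100,161)).items(): print(n,unproj(u,v,.04)[:2].round(3))
E
```

```text
[0.55953172 0.05256334 0.036     ]
[0.56117338 0.05537668] -48.144954681396484 [0.56134284 0.05629244] -11.171001434326172
long [(np.float64(8.5), np.float32(116.0)), (np.float64(8.0), np.float32(116.0)), (np.float64(7.5), np.float32(119.0)), (np.float64(9.0), np.float32(120.0)), (np.float64(7.0), np.float32(123.0)), (np.float64(9.5), np.float32(126.0)), (np.float64(6.5), np.float32(130.0)), (np.float64(10.0), np.float32(132.0)), (np.float64(6.0), np.float32(137.0)), (np.float64(10.5), np.float32(139.0)), (np.float64(247.5), np.float32(139.0)), (np.float64(247.0), np.float32(139.0)), (np.float64(248.0), np.float32(140.0)), (np.float64(246.5), np.float32(140.0))] 158.24591
idx [(np.float64(99.0), np.float32(72.0)), (np.float64(99.5), np.float32(72.0)), (np.float64(100.0), np.float32(73.0)), (np.float64(98.5), np.float32(73.0)), (np.float64(100.5), np.float32(75.0)), (np.float64(98.0), np.float32(75.0)), (np.float64(97.5), np.float32(78.0)), (np.float64(101.0), np.float32(79.0)), (np.float64(97.0), np.float32(82.0)), (np.float64(101.5), np.float32(83.0)), (np.float64(96.5), np.float32(87.0)), (np.float64(102.0), np.float32(88.0)), (np.float64(230.5), np.float32(89.0)), (np.float64(231.0), np.float32(89.0))] 119.946686
jar [0.502 0.258]
bird [ 0.591 -0.144]
pot [ 0.795 -0.065]
fig2 [ 0.481 -0.212]
fig1 [ 0.695 -0.241]
mug [ 0.593 -0.425]
plate [0.639 0.479]
```

View pics/rect0.png

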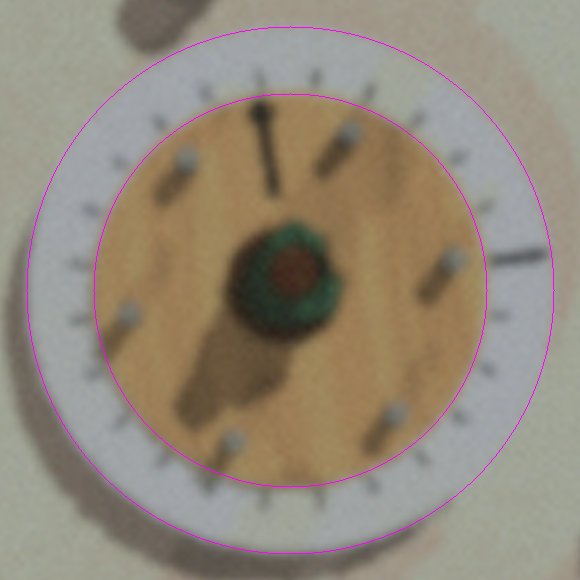

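The long line is at 8.2° and the index at 99.4°, so the wheel must turn about 91° clockwise. I'll push the peg at -110.6° (near side) round to about 158°, away from the figure. First I'll check reachability.

```bash
cat >> h.py <<'E'
from scipy.spatial.transform import Rotation as Ro
W=np.array([.5612,.0556])
def pose(phi,r=.1,z=.060,s=-1,mode="y"):
    p=np.radians(phi); t=s*np.array([-np.sin(p),np.cos(p),0]); rad=s*np.array([np.cos(p),np.sin(p),0]); Z=np.array([0,0,-1.])
    y=t if mode=="y" else rad
    q=Ro.from_matrix(np.stack([np.cross(y,Z),y,Z],1)).as_quat()
    return [W[0]+r*np.cos(p),W[1]+r*np.sin(p),z],[q[3],q[0],q[1],q[2]]
LONG=8.2
def index(save=None):
    img,_=vision.grab_frame("top")
    if save: cv2.imwrite(save,rect(img,W,.042))
    lum=cv2.GaussianBlur(img,(0,0),.8).astype(np.float32).mean(2); a=np.radians(np.arange(0,360,.25)); out=[]
    for rs,z in((np.arange(.122,.136,.002),.036),(np.arange(.07,.112,.003),.042)):
        p=np.mean([cv2.remap(lum,*[q.astype(np.float32) for q in proj(np.stack([W[0]+r*np.cos(a),W[1]+r*np.sin(a),0*a+z],-1)).T],1).ravel() for r in rs],0)
        out.append((a,p))
    return out
def loc(ap,c,w=8):
    a,p=ap; d=(np.degrees(a)-c+180)%360-180; m=abs(d)<w; k=np.clip(np.percentile(p[m],70)-p[m],0,None)**2; return c+np.sum(k*d[m])/k.sum()
E
python3 - <<'E'
from h import *
print(vision.camera_info("wrist")["hand_eye"].round(3).tolist())
o=index(); print(loc(o[0],8.2),loc(o[1],99.4))
for m in "yx":
  for s in (-1,1):
    print(m,s)
    for phi in range(270,150,-20):
        q=ctrl.ik(*pose(phi,mode=m,s=s)); print(phi,None if q is None else np.round(q,2))
E
```

```text
[[0.001, -0.954, -0.301, 0.077], [1.0, 0.001, 0.001, 0.0], [-0.0, -0.301, 0.954, -0.142], [0.0, 0.0, 0.0, 1.0]]
8.112808359021459 99.25668974114822
y -1
270 [ 0.38  0.65 -0.55  1.87  0.48  0.75  2.71]
250 [ 0.32  0.59 -0.44  1.96  0.39  0.67  2.42]
230 [ 0.21  0.54 -0.32  2.04  0.3   0.6   2.13]
210 [ 0.12  0.52 -0.27  2.1   0.25  0.55  1.77]
190 [ 0.01  0.5  -0.21  2.13  0.2   0.53  1.4 ]
170 [-0.12  0.5  -0.13  2.12  0.13  0.53  1.05]
y 1
270 [-0.11  0.62  0.23  1.88 -0.21  0.67  0.24]
250 [-0.16  0.58  0.29  1.97 -0.27  0.62 -0.05]
230 [-0.22  0.55  0.32  2.05 -0.3   0.58 -0.39]
210 [-0.3   0.54  0.35  2.11 -0.34  0.55 -0.75]
190 [-0.39  0.53  0.37  2.13 -0.36  0.54 -1.15]
170 [-0.48  0.54  0.4   2.12 -0.39  0.55 -1.54]
x -1
270 [ 0.13  0.6  -0.15  1.88  0.13  0.67  1.48]
250 [ 0.07  0.56 -0.06  1.97  0.06  0.61  1.19]
230 [-0.01  0.53  0.01  2.05 -0.01  0.56  0.87]
210 [-0.12  0.51  0.08  2.1  -0.08  0.53  0.55]
190 [-0.22  0.5   0.13  2.13 -0.12  0.52  0.17]
170 [-0.33  0.51  0.18  2.12 -0.18  0.52 -0.2 ]
x 1
270 [-0.3   0.67  0.54  1.88 -0.49  0.73 -1.05]
250 [-0.44  0.69  0.75  1.97 -0.69  0.75 -1.19]
230 [-0.58  0.74  0.95  2.05 -0.85  0.81 -1.38]
210 [-0.73  0.82  1.15  2.11 -1.    0.92 -1.6 ]
190 [ 0.27  0.55 -0.6   2.12  0.53  0.62  2.61]
170 [ 0.14  0.54 -0.51  2.12  0.46  0.6   2.27]
```

Run:
```python
from h import *
ctrl.close_gripper(20)
ctrl.movep(*pose(210,r=.15,z=.21))
ctrl.movel(*pose(210,r=.1,z=.10),max_speed=.1)
ctrl.movel(*pose(210,r=.1,z=.060),max_speed=.08)
s=get_state(); print(s["time"],s["tcp_pos"],s["contact_force"],s["width"],s["qpos"].round(2) if hasattr(s["qpos"],"round") else s["qpos"])
for phi in (205,200,195,190): ctrl.movel(*pose(phi),max_speed=.04)
s=get_state(); print(s["time"],s["tcp_pos"],np.round(s["contact_force"],1))
o=index("pics/rect1.png"); print([ (np.degrees(a)[np.argmin(p)],p.min()) for a,p in o], loc(o[1],90,14))
```

```text
5.225 [0.474732   0.00556061 0.06018037] [ 0.50603734 -0.2596902   0.17164294] 0.00026867598903854666 [-0.07  0.51  0.02  2.1  -0.01  0.53  2.05]
6.6917 [0.46281745 0.03818638 0.06001398] [-0.6 -0.3 -0. ]
[(np.float64(187.0), np.float32(47.74032)), (np.float64(212.5), np.float32(51.108448))] 87.81995732558555
```

View pics/rect1.png

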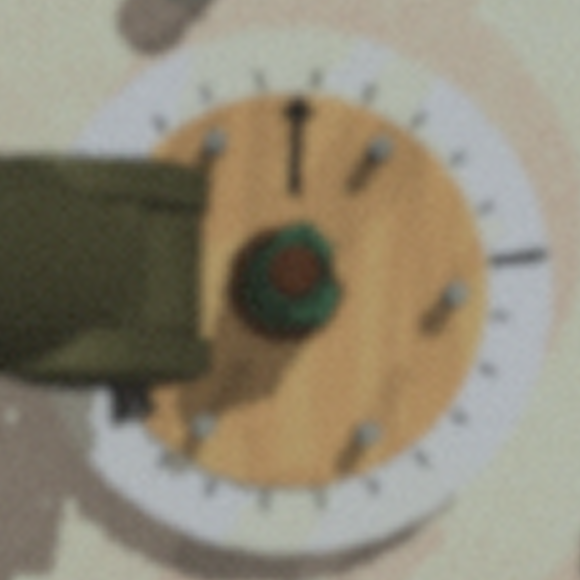

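The peg is turning the wheel: the index is now about 88° (tip at pixel (297,103)), and the gripper edge at x≈208 is clear of the figure at x≈235. I'll carry on and stop short of the line.

Run:
```python
from h import *
for phi in np.arange(184,117,-6): 
    ctrl.movel(*pose(phi),max_speed=.04)
s=get_state(); print(phi,s["time"],s["tcp_pos"],np.round(s["contact_force"],1))
o=index("pics/rect2.png"); print(loc(o[0],8.2),loc(o[1],16,11))
```

```text
118 11.6417 [0.51416873 0.14369461 0.05998194] [-0.7 -1.  -1. ]
8.120074024462475 16.458918772995286
```

View pics/rect2.png

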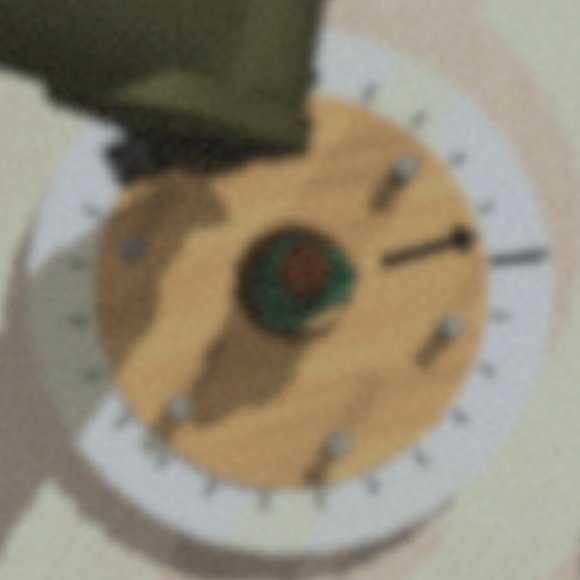

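The index sits at 16.5° (tip at (463,238)) and the long line at 8.1°, with the figure standing in the middle. Next is the remaining ~8.3° in two steps.

Run:
```python
from h import *
phi=118
for k in range(2):
    o=index(); L,I=loc(o[0],8.1),loc(o[1],16.4 if k==0 else 9.5,10); d=I-L; print(L,I)
    phi-= d-1.5 if k==0 else max(d,0)
    ctrl.movel(*pose(phi),max_speed=.03); ctrl.pause(.3)
o=index("pics/rect3.png"); print(phi,loc(o[0],8.1),loc(o[1],8.1,10))
```

```text
8.124955550094175 16.426429141502595
8.105355075948285 9.652181644933508
109.65169983960635 8.100075101756874 8.319485391110321
```

View pics/rect3.png

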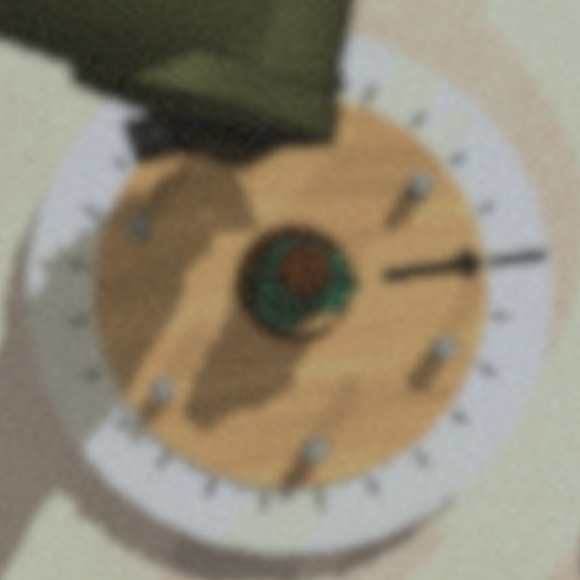

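The index and the long line now run as one straight line, 0.2° apart (tip (467,263), line (490,262)–(547,255)). I'll back the finger off the peg, lift it outward, recheck and hand in.

Run:
```python
from h import *
from station import ticket
phi=109.65
ctrl.movel(*pose(phi+8),max_speed=.05)
ctrl.movel(*pose(phi+8,z=.13),max_speed=.1)
ctrl.movel(*pose(phi+8,r=.17,z=.25),max_speed=.1)
ctrl.pause(.5)
o=index(); L,I=loc(o[0],8.1),loc(o[1],8.1,10); s=get_state(); print(L,I,s["time"],s["tcp_pos"],np.round(s["contact_force"],1))
if abs(L-I)<1: print(ticket.close_job())
```

```text
8.10496715970129 8.327521574050662 16.6 [0.4823401  0.20618473 0.25001051] [0.1 0.2 0.1]
the job is handed in; nothing more can be done
None
```

The wheel is set and the job is handed in: the index is about 0.2° from the long line, the figure was still standing in the middle in the last picture, and the fingers are clear; the handover returned no verdict.

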